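# Click the incubator dial one step on and start the run

### The job

On the grey test incubator, lay a fingertip on the big knurled dial, press lightly and turn it clockwise (seen from above) by friction until it clicks into the next position, so that its pointer stands at the middle tick; do not go on to the third tick and do not grip it. Then press the round start button fully down with a fingertip, gently too, and let it come up again. Leave the jar on the incubator and everything else on the table where it stands.

Things in the scene. Friction and masses are not known exactly. Their poses are not given: they have to be found in the camera images.
- reader: The test incubator: grey box, 200 mm (its x) by 260 mm (its y), 70 mm high, immovable. Origin: centre of its underside, z up; its front (-x) faces the robot within 30 degrees. On its flat top, in its frame: dial axis at (-15, 60) mm; start button at (-55, -85) mm; black display block 50 x 100 mm at (68, -70) mm, 92 mm above the table; a loose jar.
- dial (a joint): Turn of the dial in rad, growing clockwise seen from above. Clicks at 0 (pointer at left tick: the start, within 0.07), 0.524 (middle tick, wanted), 1.047 (right tick); stops at -0.12, 1.17. About 0.05 N m takes it over the hump between clicks (near 0.26 and 0.79); let go beyond a hump, it snaps into the click by itself.
- dial_centre (a point): Centre of the flat top of the dial, on its upright axis, 93 mm above the table. Black disc, 96 mm across, 16 mm thick, rim finely knurled (nothing to hook: friction turns it). It is sprung and sinks straight down: from about 3 N, to its stop 5 mm down at 8 N. Pressed 2 to 4 mm down by a fingertip 30 to 40 mm from the axis, it follows the tip round an arc.
- dial_pointer (a point): A point on the white pointer line on the dial's top, 44 mm from the axis; it turns with the dial and shows which tick it stands at.
- tick_middle (a point): The middle one of three white tick marks, each 16 mm long, drawn on the top of the incubator around the far side of the dial, 62 mm from its axis. It lies along the +x axis of the incubator from the dial; the left and right ticks lie 30 degrees to either side.
- start (a joint): Travel of the start button in m: 0 up, 0.006 fully down (5 N); it springs back up when let go.
- start_top (a point): Centre of the top of the round start button (white, 28 mm across, in a dark collar), pressed straight down.
- sample_jar: A small clear jar with white cap standing on the incubator's top between the dial and the display, 36 mm across, 50 mm high (its top 120 mm above the table); origin at the centre of its underside. Not to be moved.
- tureen: White lidded porcelain bowl, 116 mm across, 117 mm high, beside the incubator; origin at the centre of its underside. Not to be moved.
- rinse_bottle: White bottle, 60 mm across, 140 mm high; origin at the centre of its underside. Not to be moved.
- tin: Food tin, 68 mm across, 100 mm high; origin at the centre of its underside. Not to be moved.
- sample_cup: Open cup, 72 mm across, 75 mm high; origin at the centre of its underside. Not to be moved.
- tip_box: Flat box, 75 x 110 x 50 mm, behind the incubator; origin at the centre of its underside. Not to be moved.
- spatula: Spatula 170 mm long lying behind the incubator. Not to be moved.

How it is judged:
By the outcome, as a careful person would: the job done as asked, in the order asked, and still so for the second after the job is handed in, with the robot touching nothing.
It also fails if it takes over 38 s, if anything falls off the work surface, if the arm or the gripper's body presses on something with over 40 N, if the wrist force passes 120 N, or if a joint passes its speed limit or range.

### The arm

A 7-joint arm with a two-finger parallel gripper is mounted at the origin on the work surface. World frame = base frame: x ahead of the robot, y to its left, z up, the work surface at z = 0. Lengths are in mm, angles in rad, forces in N, time in s.
With the tool pointing down it reaches from about 350 to 900 mm from the base axis. Payload 8.1 kg.
Tool frame: the origin (TCP) lies on the centre line of the jaws, within the pads' length; the fingertips stand 22 mm ahead of it and the grasp point (between the pads) lies 3 mm ahead of it; z points along the fingers, y is the direction in which the jaws open and shut (so a half turn about z gives the same grasp; the last joint's range is limited). The gripper opens to 92 mm and grips with 3 to 60 N. Pads are 19 mm wide; open, the fingers measure 130 mm over their backs; the gripper's body (75 mm by 190 mm) begins 47 mm behind the grasp point.
Start: joints at [1.191, 0.434, 0.025, 1.573, -0.012, 1.134, -0.075], TCP at [170.775, -601.229, 248.742] pointing down, gripper open.
Joint ranges: [-2.62, 2.62], [-0.44, 2.09], [-1.27, 1.32], [0.08, 2.57], [-1.32, 4.46], [0.12, 2], [-2.74, 2.74]. Speed limits (rad/s): [2.22, 2.22, 3.01, 3.01, 3.14, 3.14, 3.14].

### API

Orientations are given as a unit quaternion [x, y, z, w].
In Python, from workcell import manip gives the robot as it stands. Calls block until the motion is done:
- manip.movep(position, orientation): joint-space move of the TCP to a pose.
- manip.servo_line(position, rot=None, v=150, max_force=None): straight line of the TCP; rot=None keeps the orientation; v is the mean speed in mm/s. With max_force (N) it stops when the force on the tool has changed by that much, and returns True; else False.
- manip.goto_joints(angles): joint-space move.
- manip.gripper_to(opening): opening from 0.0 (shut) to 1.0 (fully open); the grip force is fixed at half the most; returns when the fingers have stopped.
- manip.dwell(seconds).
- manip.inverse_kinematics(position, orientation): joint angles nearest the present ones, or None.
- manip.state(): the state.
- manip.capture(name): name is "side" or "top"; returns (picture, depth): 384x512x3 uint8, red, green, blue; 384x512 float32, mm along the optical axis (not along the pixel's ray), 0 where there is no reading.
- manip.get_calibration(name): a dict with "K" (3x3 intrinsics, pixels), "R" (3x3) and "t" (3): a world point X has camera coordinates R X + t. Camera axes: x right, y down, z forward; pixel columns grow to the right and rows downward; lengths in mm; the calibration is good to about 2 mm. A picture is of the moment at which its call begins. get_calibration takes no time and is no camera call.
A pose or a line that the arm cannot do raises manip.Unreachable and nothing moves.
- manip.sign_off(): hands the job in, once; it reports no verdict.
The state is a dict: "time_s": time; "joints": joint angles; "dq": joint speeds; "joint_torque": joint torques, N m; "tool_pos": TCP position; "ee_rot": TCP orientation; "force": force on the tool from outside, world axes, zero at the start; "moment": the same for the moment, N m; "finger_gap": opening from 0.0 (shut) to 1.0 (fully open).
Only numpy, scipy, OpenCV 4.12 (cv2) and the standard library are available. Lean on these libraries where they do the work, as an engineer would, in place of code of your own. Each camera call takes 0.05 s, during which the arm holds its last target. There are 200 camera calls.

## Working session

There is one attempt and no reset: what is moved stays moved. The work goes in short steps, each a Python script; the robot and the scene stay as the last script left them, time stands still between calls to the robot, and variables do not carry over. Pictures are saved under pics/ and viewed, about 8 in all and at most 12, crops included, and the job is handed in when it is done.

```bash
mkdir -p pics
cat > h.py <<'E'
import numpy as np, cv2
from workcell import manip
def cap(n,f):
    p,d=manip.capture(n); cv2.imwrite(f'pics/{f}.png',cv2.cvtColor(p,cv2.COLOR_RGB2BGR)); np.save(f'pics/{f}.npy',d); return p,d
def cloud(n,d):
    c=manip.get_calibration(n); K,R,t=map(np.array,(c['K'],c['R'],c['t']))
    v,u=np.mgrid[:d.shape[0],:d.shape[1]]
    X=np.stack([(u-K[0,2])*d/K[0,0],(v-K[1,2])*d/K[1,1],d],-1)
    return (X-t)@R   # world
def onplane(n,uv,z):
    c=manip.get_calibration(n); K,R,t=map(np.array,(c['K'],c['R'],c['t']))
    r=R.T@np.linalg.inv(K)@np.array([*uv,1.]); o=-R.T@t
    return o+r*(z-o[2])/r[2]
def proj(n,X):
    c=manip.get_calibration(n); K,R,t=map(np.array,(c['K'],c['R'],c['t']))
    x=K@(R@np.array(X)+t); return x[:2]/x[2]
E
python3 - <<'E'
from h import *
for n in ('top','side'):
    p,d=cap(n,n+'0'); c=manip.get_calibration(n); print(n,-np.array(c['R']).T@np.array(c['t']),c['K'][0])
print(manip.state())
E
```

```text
top [ 412.19749597   55.21856604 1002.18265456] [455.74046993   0.         253.91095796]
side [ 564.72531639  911.31745236 1004.16731425] [488.344713     0.         257.29047445]
{'time_s': 0.1, 'joints': array([ 1.19140246,  0.43516006,  0.02495785,  1.57400943, -0.01160296,
        1.13398619, -0.07508121]), 'dq': array([-0.00051921,  0.00071578,  0.00182488, -0.00160341, -0.00113958,
       -0.00078878, -0.00026806]), 'joint_torque': array([ 3.99093755e-03, -6.69130969e+01,  9.88343954e-01, -3.15147293e+01,
       -6.05460140e-02,  3.75000620e-02,  4.63686058e-05]), 'tool_pos': array([ 170.64023545, -600.81066023,  248.01775642]), 'ee_rot': array([ 9.90440767e-01,  1.37936885e-01, -1.56908215e-04, -6.91469593e-04]), 'force': array([-0.55290713,  0.38441667,  0.6288286 ]), 'moment': array([-0.00769327,  0.01048111,  0.01926833]), 'finger_gap': 0.9975663008810534}
```

View pics/top0.png

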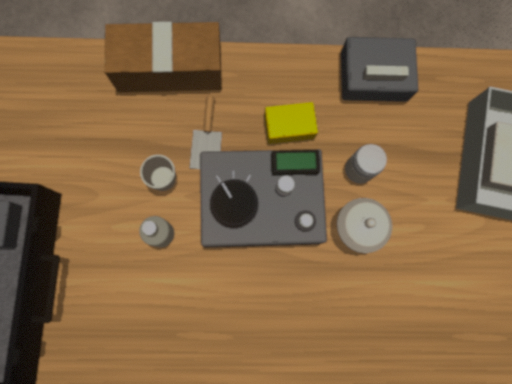

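View pics/side0.png

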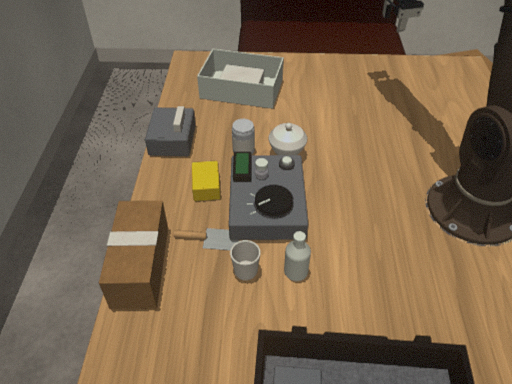

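The top view shows the dial at about (234,203) with its pointer at the left tick, the button at (305,220) and the jar at (286,185). The tureen is at (363,225) and the bottle at (155,231). Next I'll measure these.

```bash
cat > meas.py <<'E'
from h import *
def measure(p,d,n='top'):
    X=cloud(n,d); g=p.astype(int).sum(2)/3; Z=X[...,2]
    box=np.zeros(Z.shape,bool); box[145:255,190:335]=1
    top=box&(abs(Z-70)<7)
    full=box&(Z>60)
    P=X[full][:,:2]; 
    # outline at z>60
    m=cv2.morphologyEx((full).astype(np.uint8),cv2.MORPH_OPEN,np.ones((5,5)))
    r=cv2.minAreaRect(X[m>0][:,:2].astype(np.float32)); print('box rect',r, 'topZ',np.median(Z[top]))
    dial=box&(abs(Z-93)<8); dial[:,:205]=0; dial[:,265:]=0
    k,l,s,c=cv2.connectedComponentsWithStats(dial.astype(np.uint8)); i=1+np.argmax(s[1:,4])
    Q=X[l==i]; (cx,cy),rad=cv2.minEnclosingCircle(Q[:,:2].astype(np.float32)); print('dial depth',Q.mean(0),cx,cy,rad,s[i])
    dk=cv2.inRange(p,(0,0,0),(38,38,38))&(box*255).astype(np.uint8); dk[:,:205]=0;dk[:,265:]=0;dk[:175]=0
    cs,_=cv2.findContours(dk,cv2.RETR_EXTERNAL,cv2.CHAIN_APPROX_NONE); c=max(cs,key=cv2.contourArea); c=cv2.convexHull(c)
    e=cv2.fitEllipse(c); print('dial dark',e,onplane(n,e[0],90))
    for nm,(a,b,u,v),z in (('button',(208,234,294,318),None),('jar',(172,198,274,298),120)):
        w=(g[a:b,u:v]>140).astype(np.uint8); k,l,s,c=cv2.connectedComponentsWithStats(w); i=1+np.argmax(s[1:,4])
        zz=np.median(Z[a:b,u:v][l==i]); print(nm,c[i]+[u,a],s[i,4],zz,onplane(n,c[i]+[u,a],zz))
if __name__=='__main__':
    p,d=cv2.imread('pics/top0.png')[...,::-1].copy(),np.load('pics/top0.npy'); measure(p,d)
    im=cv2.imread('pics/top0.png')[140:260,190:400]; cv2.imwrite('pics/c.png',cv2.resize(im,None,fx=3.8,fy=3.8,interpolation=2))
    X=cloud('top',d)
    for nm,(a,b,u,v),z in (('tureen',(195,255,333,395),50),('bottle',(210,250,135,178),100)):
        Q=X[a:b,u:v].reshape(-1,3); Q=Q[Q[:,2]>z]; print(nm,Q.min(0),Q.max(0))
E
python3 meas.py
```

```text
box rect ((541.0769653320312, 4.4344482421875), (253.24533081054688, 260.3465576171875), 2.4174718856811523) topZ 68.85116146009727
dial depth [548.81203741  65.14645178  92.04786471] 549.7299194335938 65.07424926757812 48.9459114074707 [ 209  179   49   48 1785]
dial dark ((234.5635223388672, 201.92929077148438), (40.32111358642578, 41.162940979003906), 107.48332214355469) [549.89584264  62.30989296  90.        ]
button [306.10185185 219.77777778] 108 90.8501222116574 [515.57278815 -82.46698371  90.85012221]
jar [285.91935484 183.22043011] 186 118.68134746374568 [584.56732082 -38.89636446 118.68134746]
tureen [ 412.19749597 -264.41026206   57.27809474] [ 566.5424261    55.21856604 1002.18265456]
bottle [412.19749597  55.21856604 100.03466726] [ 511.90622478  239.80008771 1002.18265456]
```

View pics/c.png

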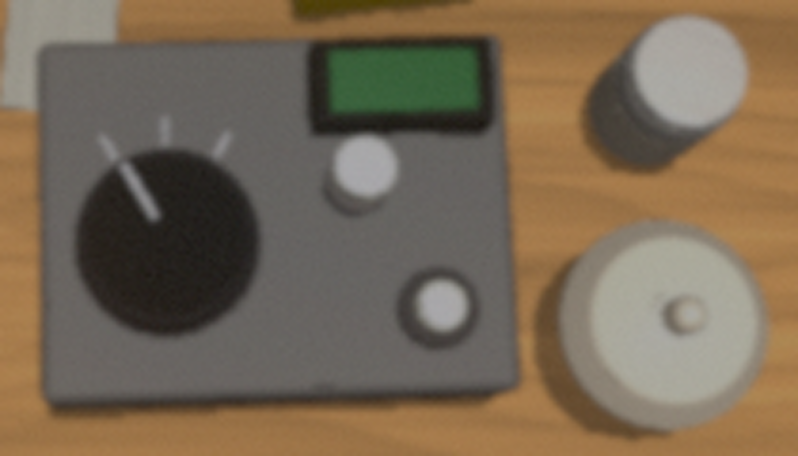

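```bash
cat > turn.py <<'E'
from h import *
C=np.array([549.6,64.5]); R=36
def pose(a,z):  # a deg world angle of contact from dial axis
    h=np.radians(a+180)/2
    return np.array([*(C+R*np.array([np.cos(np.radians(a)),np.sin(np.radians(a))])),z]),np.array([np.cos(h),np.sin(h),0,0])
def st(s=''):
    q=manip.state(); print(s,round(q['time_s'],2),q['tool_pos'].round(1),q['force'].round(1),q['moment'].round(2)); return q
E
python3 - <<'E'
from turn import *
manip.gripper_to(0.0); st('shut')
p,q=pose(-163,230); manip.movep(p,q); st('above')
p[2]=125; manip.servo_line(p,q,v=150); manip.dwell(.2); st('near')
p[2]=108; print(manip.servo_line(p,q,v=12,max_force=2)); st('contact')
E
```

```text
shut 1.54 [ 170.8 -601.2  248.7] [ 0.1 -0.3  0.7] [-0.03 -0.02  0.02]
above 4.16 [515.4  53.  229.9] [ 0.6 -0.2 -0.2] [-0.02  0.04 -0.02]
near 5.21 [515.7  54.1 125.9] [ 0.7  0.  -0.1] [-0.05  0.02  0.02]
True
contact 6.08 [515.   54.  114.6] [-0.3  0.6  3.9] [-0.02 -0.07  0.02]
```

Run:
```python
from turn import *
Z=111.6
p,q=pose(-163,Z); manip.servo_line(p,q,v=12); st('pressed')
for k in range(1,9):
    p,q=pose(-163-28.5*k/8,Z); manip.servo_line(p,q,v=15)
    if k%2==0: st(k)
manip.dwell(.2); st('end')
p[2]=150; manip.servo_line(p,q,v=60); st('lift')
im,d=cap('side','s1')
cv2.imwrite('pics/s1c.png',cv2.resize(cv2.imread('pics/s1.png')[130:260,210:330],None,fx=4,fy=4,interpolation=2))
```

```text
pressed 6.47 [515.   53.9 111.6] [-1.1 -0.7  5.8] [-0.05  0.35  0.04]
2 7.08 [514.2  57.9 111.8] [-1.3 -2.2  6.1] [-0.42  0.17 -0.03]
4 7.67 [513.7  62.8 111.8] [-0.7  0.3  6.5] [-0.13  0.21 -0.03]
6 8.28 [514.   68.  111.9] [-0.4  2.3  6.1] [ 0.44  0.15 -0.02]
8 8.88 [514.7  72.1 111.9] [0.  0.8 5.6] [0.15 0.13 0.  ]
end 9.07 [514.6  72.  111.9] [-0.7  1.1  5.2] [ 0.15  0.11 -0.01]
lift 9.87 [514.2  71.5 149.9] [ 0.5 -0.1 -0.4] [ 0.12  0.04 -0.  ]
```

View pics/s1c.png

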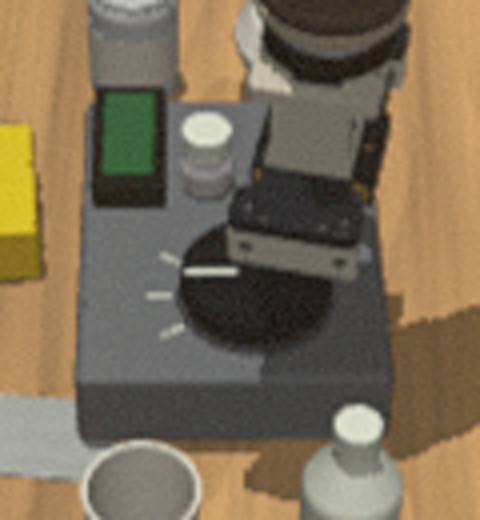

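Run:
```python
from turn import *
yaw=2.4
for nm,da in (('left',30),('mid',0),('right',-30)):
    a=np.radians(yaw+da); u=np.array([np.cos(a),np.sin(a)])
    f=lambda r,z:((proj('side',[*(C+r*u),z])-[210,130])*4).round(0)
    print(nm,'tick',f(62,70),'ptr44',f(44,93),'ptr15',f(15,93))
print('c',((proj('side',[*C,93])-[210,130])*4))
# pointer angle from white pixels back-projected
for f,n in (('s1','side'),('top0','top'),('side0','side')):
    im=cv2.imread(f'pics/{f}.png').min(2)
    c=proj(n,[*C,93]); pts=[]
    for v in range(384):
        for u in range(512):
            if im[v,u]>110:
                w=onplane(n,(u,v),93)[:2]-C
                if np.hypot(*w)<46 and w[0]>5: pts.append(w)
    pts=np.array(pts); m=pts.mean(0); print(f,len(pts),np.degrees(np.arctan2(m[1],m[0]))-yaw, np.hypot(*pts.T).min(),np.hypot(*pts.T).max())
```

```text
left tick [171. 334.] ptr44 [196. 299.] ptr15 [235. 281.]
mid tick [158. 297.] ptr44 [186. 273.] ptr15 [232. 273.]
right tick [171. 262.] ptr44 [195. 248.] ptr15 [235. 264.]
c [255.19627452 272.6745144 ]Traceback (most recent call last):
  File "<stdin>", line 15, in <module>
  File "h.py", line 11, in onplane
    c=manip.get_calibration(n); K,R,t=map(np.array,(c['K'],c['R'],c['t']))
ValueError: time passes only in moves, steps and waits
```

The pointer tip in the picture is at (185,271) and the middle click predicts (186,273), so the dial is at the middle tick. Next I'll check the collar height around the button.

Run:
```python
from h import *
X=cloud('top',np.load('pics/top0.npy')); g=cv2.imread('pics/top0.png').min(2)
B=np.array([515.6,-82.3]); r=np.hypot(*(X[...,:2]-B).transpose(2,0,1)); 
for a,b in ((0,8),(8,12),(12,15),(15,18),(18,21),(21,24),(24,30)):
    m=(r>=a)&(r<b); print(a,b,m.sum(),np.percentile(X[m][:,2],[5,50,95]).round(1),np.median(g[m]))
```

```text
0 8 48 [88.5 90.6 93.1] 167.0
8 12 59 [88.5 91.1 93.2] 156.0
12 15 60 [80.4 88.3 92.1] 108.5
15 18 76 [78.4 81.3 83.5] 68.0
18 21 80 [78.3 80.8 83.6] 63.0
21 24 96 [67.3 71.1 81.9] 78.0
24 30 239 [66.7 68.9 71.4] 96.0
```

Run:
```python
from turn import *
q=np.array([1.,0,0,0]); B=[515.6,-82.3]
manip.servo_line([514,72,185],v=150)
manip.servo_line([*B,185],q,v=150)
manip.servo_line([*B,122],q,v=120); manip.dwell(.2); st('near')
print(manip.servo_line([*B,105],q,v=12,max_force=1.5)); z0=st('contact')['tool_pos'][2]
for k in range(1,9):
    manip.servo_line([*B,z0-k],q,v=10); f=st(k)['force'][2]
    if f>8: break
manip.dwell(.2); s=st('down')
```

```text
near 12.35 [516.1 -82.3 122.8] [ 0.8  0.2 -0.4] [-0.03 -0.01  0.  ]
True
contact 13.17 [515.5 -82.3 112.8] [ 1.  -0.1  1.7] [ 0.02 -0.2  -0.04]
1 13.43 [515.6 -82.3 111.8] [-0.2 -0.5  2.3] [0.02 0.05 0.01]
2 13.68 [515.6 -82.3 110.8] [0.3 0.2 2.6] [-0.02  0.11  0.01]
3 13.93 [515.6 -82.3 109.8] [-0.3 -0.1  4.2] [-0.02  0.12  0.07]
4 14.18 [515.6 -82.3 108.8] [-0.1 -0.4  4.4] [0.04 0.22 0.01]
5 14.43 [515.6 -82.3 108.3] [-3.3 -0.7  9.8] [-0.02  0.63 -0.01]
down 14.62 [515.6 -82.3 108.2] [-3.   0.4 10.6] [ 0.01  0.64 -0.01]
```

Run:
```python
from turn import *
B=[515.6,-82.3]
manip.servo_line([*B,125],v=40); manip.servo_line([*B,230],v=150)
manip.servo_line([330,-300,260],v=250); manip.dwell(.3); st('clear')
im,d=cap('top','t2'); im2,_=cap('side','s2')
X=cloud('top',d); X0=cloud('top',np.load('pics/top0.npy'))
for Y in (X0,X):
    r=np.hypot(*(Y[...,:2]-B).transpose(2,0,1)); print('button z',np.median(Y[r<10][:,2]))
a=cv2.imread('pics/t2.png')[100:260,130:400]; b=cv2.imread('pics/side0.png'); c=cv2.imread('pics/s2.png')
df=cv2.absdiff(cv2.imread('pics/top0.png'),cv2.imread('pics/t2.png')).max(2)[100:260,130:400]
n,l,s,_=cv2.connectedComponentsWithStats((df>45).astype(np.uint8)); print([list(x) for x in s[1:] if x[4]>5])
cv2.imwrite('pics/f.png',cv2.resize(a,None,fx=2.9,fy=2.9,interpolation=2))
```

```text
clear 17.66 [ 330.4 -299.5  260. ] [ 0.6 -0.2  0.3] [-0.    0.02 -0.01]
button z 90.72288128678413
button z 91.38624204694594
[[np.int32(101), np.int32(80), np.int32(5), np.int32(17), np.int32(64)], [np.int32(91), np.int32(83), np.int32(11), np.int32(15), np.int32(61)]]
```

View pics/f.png

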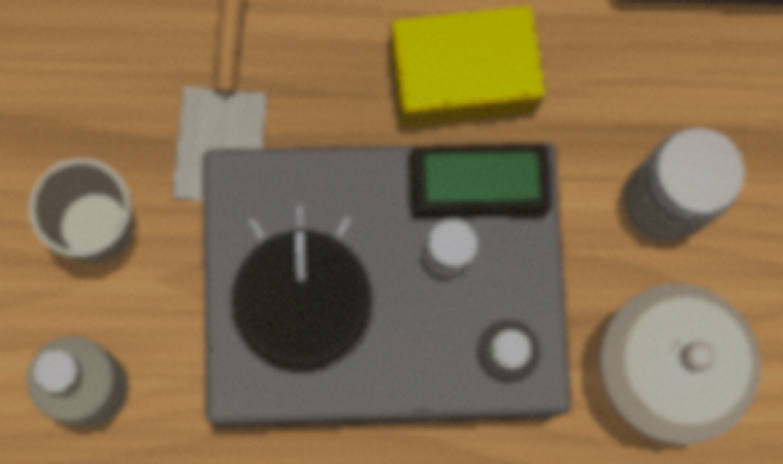

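The pointer at (300,255) lines up with the middle tick at (300,215). The button is up, and only the pointer differs from the first picture.

```bash
python3 -c "
from workcell import manip
manip.sign_off()"
```

```text
the job is handed in; nothing more can be done
```

The job is done and handed in at about 18 s of the 38 s allowed.

- **Dial:** I pressed the shut fingertips about 3 mm into the dial with 5–6.5 N and swept them 28.5° clockwise. The sideways force changed sign partway round, as expected when the dial goes over the hump. In both cameras the pointer ends at the middle tick.
- **Start button:** I pressed it straight down until it met its stop. The force rose to about 4.4 N and then jumped to about 10.6 N, so the button was fully down; that last force is a little over the 5 N it needs. After release its top measured 91.4 mm, against 90.7 mm before, so it came back up.
- **Everything else:** Comparing the top-camera pictures from before and after, within the area round the incubator, shows only the pointer line changed. The jar and the other objects stayed where they were, and the arm finished clear of everything.

One check failed to run: a script to compute the pointer angle from pixels stopped on a calibration call. I compared the pointer's expected position in the picture with where it appeared instead, and they agreed within about 2 pixels of a crop enlarged four times.

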